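# Clamp a lock cylinder with the notched stop

## Robot

A 7-joint arm with a two-finger parallel gripper is mounted at the origin on a cart in front of the work surface, level with it; the furniture and walls round the work are solid. World frame = base frame: x ahead of the robot, y to its left, z up, the work surface at z = 0. Lengths are in m, angles in rad, forces in N, time in s.
With the tool pointing down it reaches from about 0.375 to 0.925 m from the base axis. Payload 3.1 kg.
Tool frame: the origin (TCP) lies midway between the tips of the shut fingers; the grasp point (between the pads) lies 19 mm behind it; z points along the fingers, y is the line along which they close (so a half turn about z gives the same grasp; the last joint's range is limited). The gripper opens to 85 mm and grips with 20 to 120 N. Pads are 22 mm wide; open, the fingers measure 114 mm over their backs; the gripper's body (76 mm by 85 mm) begins 54 mm behind the grasp point. The pads swing forward as they close: fully open they stand 13 mm farther back than shut.
Start: joints at [1.146, 0.383, 0.044, 1.598, -0.018, 1.161, -0.05], TCP at [0.209, -0.616, 0.231] pointing down, gripper open.
Joint ranges: [-2.61, 2.61], [-0.41, 2.15], [-1.48, 1.57], [0, 2.5], [-1.57, 4.71], [0.05, 1.97], [-2.85, 2.85]. Speed limits (rad/s): [2.79, 2.79, 3.14, 3.14, 3.14, 3.14, 3.14].

## Interface

Orientations are given as a 3x3 rotation matrix whose columns are the frame's x, y, z axes.
In Python, from cell import * gives the robot as it stands.
- The arm moves only by the tool send_rows, never from a script. Its argument "plan" is a list of rows, each a list of 7 numbers: the shift along the world's x, y, z normalised to -1 to 1, where 1 is 0.025 m, then the turn, a rotation vector about the world's x, y, z normalised to -1 to 1, where 1 is 360 degrees, then the opening, from 0 (shut) to 1 (fully open). In form: [[x, y, z, wx, wy, wz, grip], ...]. A call has 1 to 12 rows; each row shifts and turns the commanded pose from where the row before left it; what a row does not reach is not made up. A row lasts 1/8 s, in which the tool goes at most 62.5 mm and 10.7 degrees, less where a joint would pass 70% of its speed; a pose out of reach is approached as far as the arm can. A call with a number of a shift or a turn outside -1 to 1 is refused whole. A call with a gripper value outside its range is refused whole. The fingers move at their own pace and stop on an object; "newtons" is the grip in N (left out, the last holds). Time passes only in rows, so rows that do not move let the fingers close. It gives the time, the measured TCP pose, the force, the opening and the grip force at its end, in the units of the state.
- sense(): the state, without advancing time (a new reading comes with each control period).
- snapshot(name): name is "scene" or "side" or "wrist"; returns a dict with "color" (400x640x3 uint8, red, green, blue), "vertical_fov" (degrees; the focal length in pixels is half the picture's height over the tangent of half this angle, whatever the lens; pixels are square), "cx", "cy" (the principal point, pixels), "extrinsics" (4x4, takes a point from camera to world coordinates); the wrist camera has in their place "hand_eye" (4x4, takes a point from camera to tool coordinates, whose origin is the TCP and whose axes are the flange's). Camera axes: x right, y down, z forward; pixel columns grow to the right and rows downward; lengths in m; the calibration is good to about 2 mm. A picture is of the moment at which its call begins: read the wrist's pose just before it. There is no depth.
- job_done(): hands the job in; it is judged then, once.
The state is a dict: "time_s": time; "qpos": joint angles; "qvel": joint speeds; "joint_torque": joint torques, N m; "ee_pos": TCP position; "eef_rot": TCP orientation; "wrist_force": force on the tool from outside, world axes, zero at the start; "ft_torque": the same for the moment, N m; "width": finger opening in m; "gripper_force": force on a finger pad.
Only numpy, scipy, OpenCV 4.12 (cv2) and the standard library are available. Lean on these libraries where they do the work, as an engineer would, in place of code of your own. Each camera call takes 0.05 s, during which the arm holds its last target. There are 200 camera calls.

## Task

Clamp the brass lock cylinder in the bench stop: hold the release bar up while you slide the carriage towards the anvil, so that its sprung pad gently pushes the cylinder up against the anvil and the pad is itself pushed in about three quarters of its travel, never to the bottom. Then let the bar go so that it drops fully into the nearest notch and the carriage keeps the cylinder pressed against the anvil. Leave the other things on the bench where they are.

Things in the scene. Friction and masses are not known exactly. Their poses are not given: they have to be found in the camera images.
- clamp_base: The bench stop's dark steel plate, 310 x 66 x 12 mm, on four feet, fixed to the bench. Origin on its underside, 30 mm above the bench, on its centre line; +x runs along it from carriage to anvil, z up; it spans x = -0.085 to +0.225. Two guide strips, tops at z = 34 mm, leave a channel 21 mm wide with its floor at z = 24 mm; a groove in the floor holds the steel ridges that form the notches.
- anvil: The stop's end block, bolted to the base, fixed, at a place that differs from job to job: 31 mm long, 60 mm wide, top 75 mm above its origin. Its contact face, a small disc 47 mm above the origin, looks to -x. Origin at the level of the underside of clamp_base, straight below that face; axes as clamp_base's.
- carriage: The aluminium carriage, 60 mm long, 56 mm wide, sliding along clamp_base's x (travel about 130 mm). Axes as clamp_base's; origin at the level of its underside, straight below the centre of the release bar; top 70 mm above the origin. With the bar up it slides with 1 N of friction plus 0.4 N per cm/s of speed; pushing the cylinder takes about 1 N more. It carries the bar, and the sprung pad on its front.
- release_bar (a joint): Height in m of the release bar: 0 = tooth fully down in a notch, 0.014 = upper stop. Above 0.007 the carriage is free; below, locked with 2 mm of play. Spring and weight pull it down with 5.4 N (bottom) to 8.2 N (top). Notches are 8 mm apart. Let go over a ridge, the bar rests on it until the carriage shifts; the pressed-in pad does that: it pushes the carriage back, up to 10 mm, to the next notch.
- bar_grip (a point): Centre of the release bar's crossbar: steel, 14 mm thick along clamp_base's x, 60 mm long across it (along y), 16 mm high, on a central stem 10 x 14 mm that rises out of the carriage. 140 mm above the bench when down, with 32 mm of space then between crossbar and carriage top. Axes as clamp_base's.
- lock_cylinder: The brass double lock cylinder, 62 mm long, 16 mm wide, 33 mm high body with a small cam on top, 0.19 kg (varies by a third). It stands loose in the channel, between the pad and the anvil, at first at least 10 mm clear of the pad. Origin at the centre of its underside; its length lies along its own y, which is along clamp_base's x.
- spare_cylinder: A nickel lock cylinder, 70 x 16 x 38 mm, standing loose on the bench beyond the carriage end of the stop, on the right. Not part of the job. Origin at the centre of its underside.
- punch: A steel pin punch, 100 mm long, 10 mm thick, lying loose between the robot and the stop. Not part of the job. Origin under its middle.
- oiler: An oil bottle, 33 mm across and 98 mm high, standing loose beyond the nickel cylinder. Not part of the job. Origin at the centre of its underside.
- carriage_front (a point): Centre of the carriage's +x face. The sprung round rubber pad (20 mm across) on its collar stands ahead of it; the free pad face is 38 to 78 mm ahead (the collar is screwed in or out from job to job; not measured). Pad travel 20 mm: it gives way at 3 N, rising 0.35 N per mm to 10 N, then it is solid. Over 15 N damages the cylinder.
Mind the look-alikes: they are no part of the job. What is shaped like the lock_cylinder but black is not meant.

How it is judged:
On the way, in this order (a step that is already met when the one before it is completed fails the run):
1. the release bar is held up, clear of the notches (value of joint release_bar above 0.0085 m), for 0.2 s.
2. with the bar still up, the carriage's pad presses the cylinder against the anvil (value of joint release_bar above 0.007 m and contact force between carriage and lock_cylinder above 2.5 N and contact force between lock_cylinder and anvil above 1.5 N), for 0.2 s.
At the end, for the whole second after the job is handed in: The release bar is fully down in a notch (within 2 mm), the lock cylinder stands upright and straight in the channel (within 0.12 rad), pressed by the carriage's pad with 3.8 to 11 N against the anvil (at least 2.5 N there), and nothing moves any more (value of joint release_bar below 0.002 m and contact force between carriage and lock_cylinder between 3.8 and 11 N and contact force between lock_cylinder and anvil above 2.5 N and angle between the y axis of lock_cylinder and the x axis of clamp_base, either way round below 0.12 rad and angle between lock_cylinder's own z axis and vertical below 0.12 rad and linear speed of each of carriage, lock_cylinder below 0.01 m/s); the robot touches nothing.
It fails at once if the carriage presses on the cylinder with more than 15 N (pad driven to the bottom) (contact force between carriage and lock_cylinder above 15 N).
It fails at once if the lock cylinder is tipped (angle between lock_cylinder's own z axis and vertical above 0.3 rad).
It fails at once if the spare cylinder, the punch or the oil bottle is moved by more than 15 mm (distance of any of spare_cylinder, punch, oiler from where it was at the start of the episode above 0.015 m).
It also fails if it takes over 45 s, if anything falls off the work surface, if the arm or the gripper's body presses on something with over 40 N, if the wrist force passes 120 N, or if a joint passes its speed limit or range.

## Working session

There is one attempt and no reset: what is moved stays moved. The work goes in short steps, Python scripts to look and compute and a tool call to move; the robot and the scene stay as the last step left them, time stands still between calls to the robot, and variables do not carry over. Pictures are saved under pics/ and viewed, at most 10 in all, crops included, and the job is handed in when it is done.

Besides the shell and the picture viewer there is one more tool, called after "Emit:" in YAML: its name, and indented under it one key for each argument. send_rows: Moves the arm, as the interface text tells. Its arguments: {"type":"object","properties":{"plan":{"type":"array"},"newtons":{"type":"number"}},"required":["plan"]}

```bash
mkdir -p pics
cat > h.py <<'E'
from cell import *
import numpy as np, cv2
def take(n,fn):
    s=sense(); p=snapshot(n); cv2.imwrite('pics/'+fn+'.png',p['color'][:,:,::-1])
    if 'extrinsics' in p: T=np.array(p['extrinsics'])
    else:
        W=np.eye(4); W[:3,:3]=s['eef_rot']; W[:3,3]=s['ee_pos']; T=W@np.array(p['hand_eye'])
    f=200/np.tan(np.radians(p['vertical_fov'])/2)
    np.savez('pics/'+fn+'.npz',T=T,f=f,cx=p['cx'],cy=p['cy']); return p
def ray(fn,u,v):
    d=np.load('pics/'+fn+'.npz'); r=d['T'][:3,:3]@np.array([(u-d['cx'])/d['f'],(v-d['cy'])/d['f'],1]); return d['T'][:3,3],r
def onz(fn,u,v,z):
    o,r=ray(fn,u,v); return o+r*(z-o[2])/r[2]
def proj(fn,P):
    d=np.load('pics/'+fn+'.npz'); c=np.linalg.inv(d['T'])@np.append(P,1); return d['f']*c[0]/c[2]+d['cx'],d['f']*c[1]/c[2]+d['cy']
def tri(a,b):
    (o1,r1),(o2,r2)=ray(*a),ray(*b); k=np.linalg.lstsq(np.c_[r1,-r2],o2-o1,rcond=None)[0]
    p,q=o1+k[0]*r1,o2+k[1]*r2; return (p+q)/2,np.linalg.norm(p-q)
E
python3 - <<'E'
from h import *
take('scene','s0');take('side','d0')
for n in('s0','d0'):
    d=np.load(f'pics/{n}.npz');print(d['T'].round(3),d['f'])
s=sense();print(s['time_s'],s['width'],np.round(s['eef_rot'],3))
E
```

```text
[[ 0.719 -0.476  0.506 -0.034]
 [-0.695 -0.484  0.532 -0.104]
 [-0.008 -0.734 -0.679  0.843]
 [ 0.     0.     0.     1.   ]] 508.3798177832015
[[ 0.987 -0.055  0.148  0.366]
 [-0.158 -0.347  0.924 -0.458]
 [-0.    -0.936 -0.352  0.459]
 [ 0.     0.     0.     1.   ]] 422.53555907914864
0.1 0.08499866627160277 [[ 0.947  0.321 -0.001]
 [ 0.321 -0.947  0.002]
 [-0.    -0.002 -1.   ]]
```

View pics/s0.png

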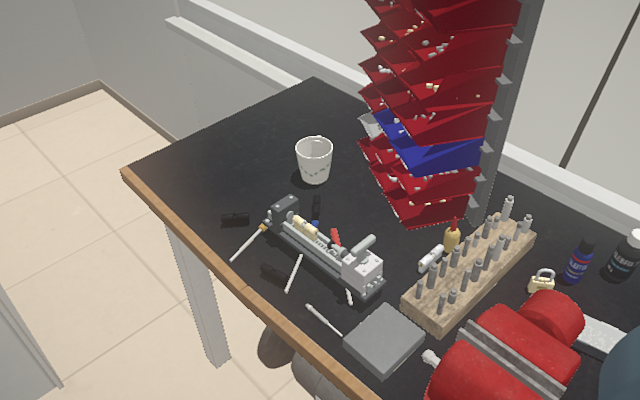

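View pics/d0.png

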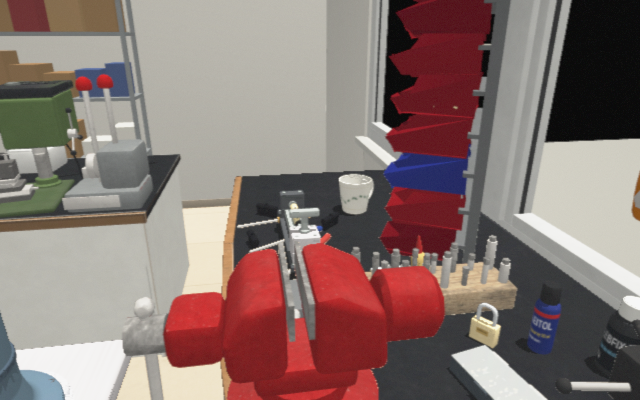

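The scene view shows the stop with the anvil at about (285,207), brass cylinder at (305,228) and carriage at (362,268). The nickel cylinder is at (430,258) and the oiler at (452,238). I'll enlarge both views.

Run:
```python
import cv2
a=cv2.imread('pics/s0.png')[180:320,215:415];cv2.imwrite('pics/s0c.png',cv2.resize(a,(800,560),interpolation=cv2.INTER_CUBIC))
a=cv2.imread('pics/d0.png')[175:295,230:390];cv2.imwrite('pics/d0c.png',cv2.resize(a,(800,600),interpolation=cv2.INTER_CUBIC))
```

```text
(no output)
```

View pics/s0c.png

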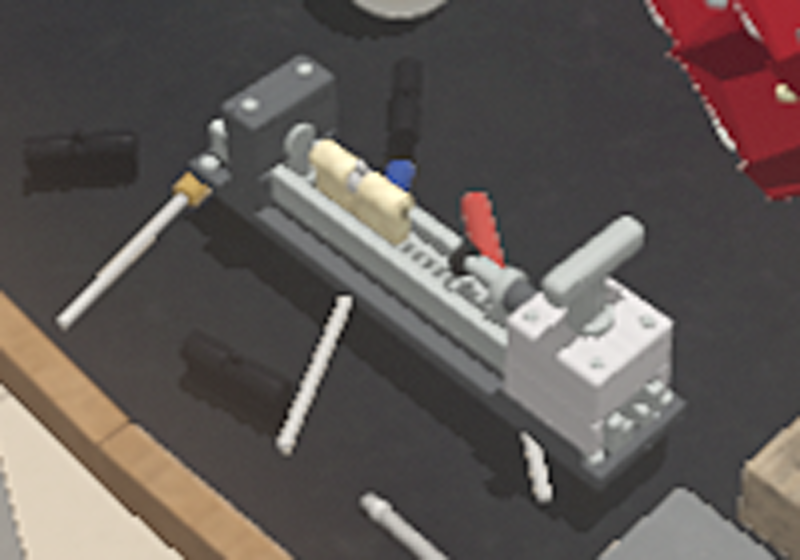

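View pics/d0c.png

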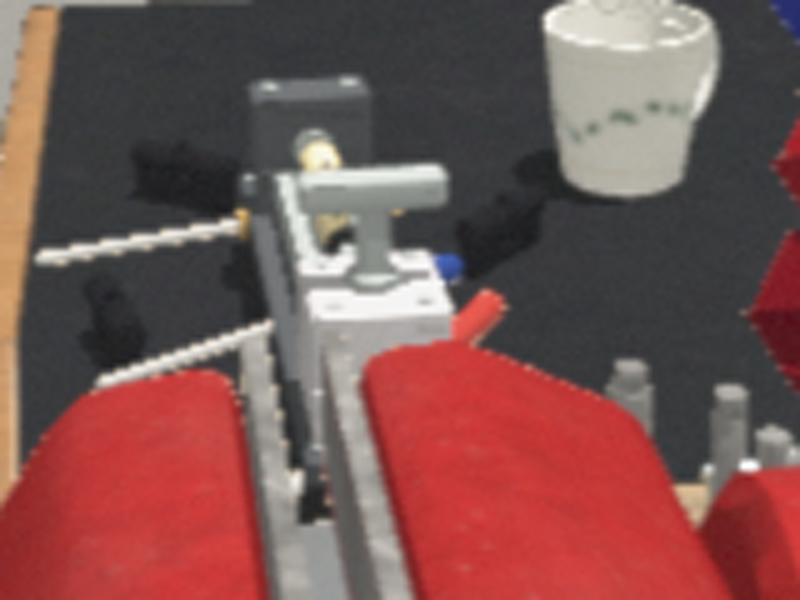

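The crops show the release-bar crossbar centre at s0c (597,256) and d0c (373,187). There are four cylinder-shaped things:
- **Brass:** s0c (360,190), in the channel between pad and anvil. It is the one meant, because it is the only brass one and stands in the stop.
- **Black:** s0c (80,158), (240,370) and (405,105), all lying loose on the bench, so look-alikes.

Run:
```python
from h import *
S=lambda u,v:(215+u/4,180+v/4)
D=lambda u,v:(230+u/5,175+v/5)
g,e=tri(('s0',*S(597,256)),('d0',*D(373,187)));print('grip',g,e, onz('s0',*S(597,256),.14))
a=onz('s0',*S(200,195),.042);b=onz('s0',*S(597,478),.042);print('edge',a,b,np.degrees(np.arctan2(*(a-b)[1::-1])),np.linalg.norm(a-b))
for n,u,v,z in [('bar L end',562,280,.14),('bar R',630,235,.14),('anvil TL',225,108,.105),('anvil TR near', 333,72,.105),('brass end near',395,210,.087),('brass far end',325,150,.087),('carr',510,320,.1),('carr',597,385,.1),('carrR',672,325,.1)]:
    print(n,onz('s0',*S(u,v),z).round(4))
```

```text
grip [0.46145742 0.31215983 0.14137292] 0.0015228485622207032 [0.46334529 0.3133933  0.14      ]
edge [0.41024571 0.55549959 0.042     ] [0.42645312 0.27342323 0.042     ] 93.28845849590941 0.28254159507987747
bar L end [0.4408 0.3145 0.14  ]
bar R [0.4843 0.3116 0.14  ]
anvil TL [0.4255 0.5445 0.105 ]
anvil TR near [0.4854 0.5255 0.105 ]
brass end near [0.4502 0.4395 0.087 ]
brass far end [0.4539 0.4979 0.087 ]
carr [0.4313 0.3381 0.1   ]
carr [0.4319 0.282  0.1   ]
carrR [0.4844 0.2817 0.1   ]
```

Run:
```python
from h import *
print('knob',tri(('s0',432,358),('d0',145,305)))
print('vise right top',tri(('s0',555,300),('d0',405,270)))
print('vise jaw near top',tri(('s0',462,352),('d0',255,250)))
print('bin corner',tri(('s0',361,142),('d0',388,195)))
print('bin bottom',tri(('s0',408,228),('d0',383,249)))
s=sense();print(s['ee_pos'],s['qpos'])
R=s['eef_rot'];print(np.degrees(np.arctan2(R[1,1],R[0,1])))
```

```text
knob (array([0.27148771, 0.02383326, 0.19976429]), np.float64(0.12187668707113143))
vise right top (array([ 0.55294197, -0.00500121,  0.18590984]), np.float64(0.0059692122124568705))
vise jaw near top (array([0.3627626 , 0.03931577, 0.20589892]), np.float64(0.001985348641428909))
bin corner (array([0.73474053, 0.58209412, 0.07846969]), np.float64(0.03389131900025666))
bin bottom (array([0.63880851, 0.33961963, 0.03392434]), np.float64(0.006629155843658638))
[ 0.20841753 -0.61476909  0.23000902] [ 1.14615854  0.383755    0.04382228  1.59942213 -0.01791822  1.16121788
 -0.04991913]
-71.26976087118369
```

Emit:
send_rows:
  plan:
    - [0,0.4,0.9,0,0,0,1]
    - [0,0.4,0.9,0,0,0,1]
    - [0,0.5,0.9,0,0,0.019,1]
    - [0,0.6,0.9,0,0,0.019,1]
    - [0,0.8,0.7,0,0,0.019,1]
    - [0.1,1,0.5,0,0,0.019,1]
    - [0.1,1,0.2,0,0,0.019,1]
    - [0.2,1,0,0,0,0.019,1]
    - [0.4,1,0,0,0,0.019,1]
    - [0.4,1,0,0,0,0.019,1]
    - [0.5,1,0,0,0,0.019,1]
    - [0.6,1,0,0,0,0.019,1]

```text
time_s: 1.6
ee_pos: [0.2665, -0.372, 0.3587]
eef_rot: [[0.046, 0.999, 0.002], [0.999, -0.046, -0.003], [-0.003, 0.002, -1.0]]
wrist_force: [0.1, -0.6, -0.0]
width: 0.0855
gripper_force: 0.0
```

Emit:
send_rows:
  plan:
    - [0.6,1,0,0,0,0.019,1]
    - [0.6,1,0,0,0,0.019,1]
    - [0.7,1,0,0,0,0.019,1]
    - [0.7,1,0,0,0,0.019,1]
    - [0.7,1,0,0,0,0.019,1]
    - [0.7,1,0,0,0,0.019,1]
    - [0.6,1,0,0,0,0.019,1]
    - [0.5,1,0,0,0,0.019,1]
    - [0.5,1,0,0,0,0.019,1]
    - [0.4,1,0,0,0,0.019,1]
    - [0.3,1,0,0,0,0.019,1]
    - [0.2,1,0,0,0,0.019,1]

```text
time_s: 3.1
ee_pos: [0.4289, -0.0717, 0.3584]
eef_rot: [[-0.983, 0.183, 0.003], [0.183, 0.983, -0.002], [-0.003, -0.002, -1.0]]
wrist_force: [0.4, 0.0, 0.9]
width: 0.0856
gripper_force: 0.0
```

Emit:
send_rows:
  plan:
    - [0.2,1,0,0,0,0.019,1]
    - [0.1,1,0,0,0,0.019,1]
    - [0.1,1,0,0,0,0,1]
    - [0.1,1,0,0,0,0,1]
    - [0.1,1,0,0,0,0,1]
    - [0,1,0,0,0,0,1]
    - [0,1,0,0,0,0,1]
    - [0,1,0,0,0,0,1]
    - [0,1,0,0,0,0,1]
    - [0,1,0,0,0,0,1]
    - [0,1,0,0,0,0,1]
    - [0,1,0,0,0,0,1]

```text
time_s: 4.6
ee_pos: [0.4434, 0.228, 0.3583]
eef_rot: [[-0.999, -0.05, 0.004], [-0.05, 0.999, -0.001], [-0.004, -0.002, -1.0]]
wrist_force: [0.3, -0.2, -0.7]
width: 0.0855
gripper_force: 0.0
```

Run:
```python
from h import *
p=take('wrist','w1');print(np.array(p['hand_eye']).round(3))
for P in [(.4615,.312,.14),(.453,.47,.087),(.45,.53,.077)]: print(proj('w1',np.array(P)))
```

```text
[[ 0.001 -0.962 -0.275  0.068]
 [ 1.     0.001  0.001  0.001]
 [-0.001 -0.275  0.962 -0.142]
 [ 0.     0.     0.     1.   ]]
(np.float64(391.5924591840527), np.float64(194.66014743890145))
(np.float64(494.8612542433351), np.float64(185.30578302306787))
(np.float64(532.3669955924532), np.float64(183.89466672877217))
```

View pics/w1.png

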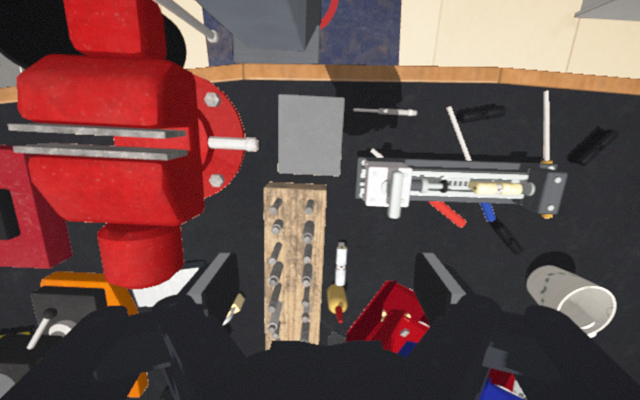

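The wrist view shows the whole stop: crossbar at about (397,194), pad face near (447,185), brass cylinder (475–522,189) and anvil disc near (530,188). I'll enlarge it to measure the gaps.

Run:
```python
import cv2
a=cv2.imread('pics/w1.png')[140:230,350:580];cv2.imwrite('pics/w1c.png',cv2.resize(a,None,fx=3.4,fy=3.4,interpolation=cv2.INTER_CUBIC))
```

```text
(no output)
```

View pics/w1c.png

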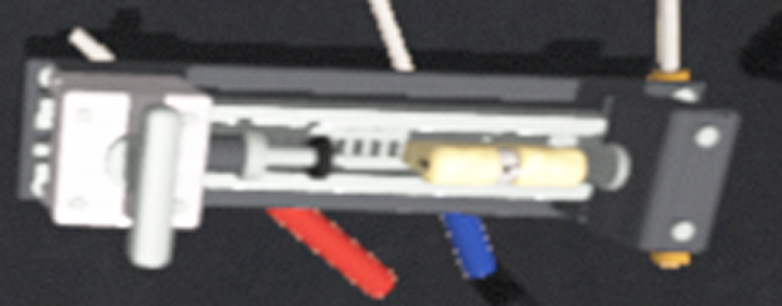

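Run:
```python
from h import *
C=lambda u,v:(350+u/3.4,140+v/3.4)
def pt(n,u,v,z): p=onz('w1',*C(u,v),z);print(n,p.round(4));return p
# bar top face corners at z=.148
L=pt('bar end a',160,110,.148);R=pt('bar end b',150,262,.148);print('bar ang',np.degrees(np.arctan2(*(L-R)[1::-1])))
pt('bar mid',155,187,.148)
pt('bar left edge',135,187,.148);pt('bar right edge',176,187,.148)
pt('pad face c',331,156,.077);pt('pad rear',312,156,.077)
pt('brass near top',432,163,.087);pt('brass far',586,167,.087)
pt('disc face',603,167,.077);pt('disc right edge',628,167,.077)
pt('anvil L',608,100,.105);
a=pt('anvil top far edge TR',740,112,.105);b=pt('BR',705,248,.105);c=pt('TL',672,108,.105);d=pt('BL',640,246,.105)
print(np.degrees(np.arctan2(*(a-b)[1::-1])))
a=pt('carr',60,92,.1);b=pt('carr',213,95,.1);print(np.degrees(np.arctan2(*(b-a)[1::-1])));pt('carr',52,222,.1);pt('carr',200,228,.1)
a=pt('base',25,197,.042);b=pt('base',700,248,.042)
a=pt('g1',215,107,.064);b=pt('g2',605,132,.064);print(np.degrees(np.arctan2(*(b-a)[1::-1])))
```

```text
bar end a [0.4318 0.3135 0.148 ]
bar end b [0.4882 0.3165 0.148 ]
bar ang -176.96903556141373
bar mid [0.4598 0.315  0.148 ]
bar left edge [0.4601 0.3078 0.148 ]
bar right edge [0.4594 0.3226 0.148 ]
pad face c [0.4593 0.4069 0.077 ]
pad rear [0.4597 0.3987 0.077 ]
brass near top [0.4581 0.4454 0.087 ]
brass far [0.4565 0.5104 0.087 ]
disc face [0.4581 0.5246 0.077 ]
disc right edge [0.4575 0.5353 0.077 ]
anvil L [0.4257 0.5003 0.105 ]
anvil top far edge TR [0.4277 0.5536 0.105 ]
BR [0.4842 0.5549 0.105 ]
TL [0.4275 0.5263 0.105 ]
BL [0.4847 0.528  0.105 ]
-178.656491791049
carr [0.4344 0.2848 0.1   ]
carr [0.4324 0.3459 0.1   ]
91.82097226566658
carr [0.4884 0.2864 0.1   ]
carr [0.4878 0.3479 0.1   ]
base [0.4933 0.2815 0.042 ]
base [0.5018 0.605  0.042 ]
g1 [0.4428 0.3583 0.064 ]
g2 [0.445  0.5309 0.064 ]
89.26974858261467
```

Emit:
send_rows:
  plan:
    - [0.16,0.85,-0.3,0,0,0,1]
    - [0.2,0.9,-0.6,0,0,0,1]
    - [0.2,0.9,-0.9,0,0,0,1]
    - [0.1,0.8,-1,0,0,0,1]
    - [0,0,-1,0,0,0,1]
    - [0,0,-1,0,0,0,1]
    - [0,0,-1,0,0,0,1]
    - [0,0,-1,0,0,0,1]
    - [0,0,-1,0,0,0,1]
    - [0,0,-0.9,0,0,0,1]
    - [0,0,-0.6,0,0,0,1]
    - [0,0,0,0,0,0,1]

```text
time_s: 6.15
ee_pos: [0.4597, 0.3124, 0.1229]
eef_rot: [[-0.999, -0.05, -0.002], [-0.05, 0.999, -0.001], [0.002, -0.001, -1.0]]
wrist_force: [0.1, 0.1, 0.2]
width: 0.0854
gripper_force: 0.0
```

Run:
```python
from h import *
take('wrist','w2');s=sense();print(s['ee_pos'],s['qpos'].round(2) if hasattr(s['qpos'],'round') else s['qpos'])
```

```text
[0.46021932 0.31314585 0.12383533] [ 0.02  0.47 -0.84  1.88  0.42  0.97  0.62]
```

View pics/w2.png

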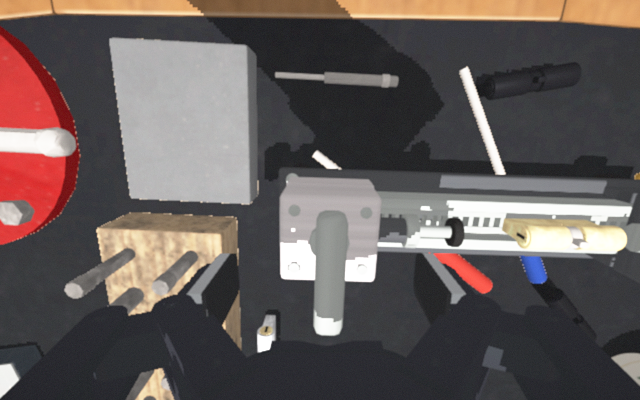

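The bar sits midway between the open fingers (u≈329) with clear space all round, so I'll close on it.

Emit:
send_rows:
  plan:
    - [0,0.04,-0.08,0,0,-0.004,1]
    - [0,0,0,0,0,0,0]
    - [0,0,0,0,0,0,0]
    - [0,0,0,0,0,0,0]
    - [0,0,0,0,0,0,0]
    - [0,0,0,0,0,0,0]
    - [0,0,0,0,0,0,0]
  newtons: 70

```text
time_s: 7.08
ee_pos: [0.4602, 0.3142, 0.122]
eef_rot: [[-1.0, -0.025, -0.0], [-0.025, 1.0, -0.0], [0.0, -0.0, -1.0]]
wrist_force: [-0.9, -0.8, 2.6]
width: 0.0128
gripper_force: 68.7
```

Run:
```python
from h import *
P=lambda u,v,z:onz('w2',u,v,z).round(4)
print(P(464,232,.077),P(517,232,.087),P(625,238,.087),P(380,192,.064),P(630,204,.064))
```

```text
[0.4595 0.407  0.077 ] [0.4542 0.4357 0.087 ] [0.4547 0.5062 0.087 ] [0.4377 0.3499 0.064 ] [0.4373 0.5267 0.064 ]
```

Emit:
send_rows:
  plan:
    - [0,0,0.15,0,0,0,0]
    - [0,0,0.15,0,0,0,0]
    - [0,0,0.14,0,0,0,0]
    - [0,0,0,0,0,0,0]
    - [0,0,0,0,0,0,0]
    - [0,0,0,0,0,0,0]

```text
time_s: 7.82
ee_pos: [0.4602, 0.3135, 0.1324]
eef_rot: [[-1.0, -0.025, -0.0], [-0.025, 1.0, -0.001], [0.0, -0.001, -1.0]]
wrist_force: [2.4, -0.3, -7.4]
width: 0.0128
gripper_force: 68.2
```

Emit:
send_rows:
  plan:
    - [0,0.06,0.04,0,0,0,0]
    - [0,0.12,0,0,0,0,0]
    - [0,0.12,0,0,0,0,0]
    - [0,0.12,0,0,0,0,0]
    - [0,0.12,0,0,0,0,0]
    - [0,0.12,0,0,0,0,0]
    - [0,0.12,0,0,0,0,0]
    - [0,0.12,0,0,0,0,0]
    - [0,0.12,0,0,0,0,0]
    - [0,0.12,0,0,0,0,0]

```text
time_s: 9.07
ee_pos: [0.4597, 0.3429, 0.1336]
eef_rot: [[-1.0, -0.025, -0.001], [-0.025, 1.0, -0.0], [0.001, -0.0, -1.0]]
wrist_force: [0.7, -2.1, -7.9]
width: 0.0129
gripper_force: 68.2
```

Emit:
send_rows:
  plan:
    - [0,0.08,0,0,0,0,0]
    - [0,0.08,0,0,0,0,0]
    - [0,0.08,0,0,0,0,0]
    - [0,0.08,0,0,0,0,0]

```text
time_s: 9.57
ee_pos: [0.4596, 0.3508, 0.1336]
eef_rot: [[-1.0, -0.025, -0.001], [-0.025, 1.0, -0.0], [0.001, -0.0, -1.0]]
wrist_force: [-0.0, -1.9, -8.2]
width: 0.0125
gripper_force: 68.2
```

Emit:
send_rows:
  plan:
    - [0,0.08,0,0,0,0,0]
    - [0,0.08,0,0,0,0,0]
    - [0,0.08,0,0,0,0,0]
    - [0,0.08,0,0,0,0,0]

```text
time_s: 10.07
ee_pos: [0.4596, 0.3586, 0.1335]
eef_rot: [[-1.0, -0.026, -0.001], [-0.026, 1.0, -0.001], [0.001, -0.001, -1.0]]
wrist_force: [-1.7, -2.4, -7.1]
width: 0.0126
gripper_force: 68.2
```

Emit:
send_rows:
  plan:
    - [0,0.08,0,0,0,0,0]
    - [0,0.08,0,0,0,0,0]

```text
time_s: 10.32
ee_pos: [0.4595, 0.3623, 0.1334]
eef_rot: [[-1.0, -0.025, -0.001], [-0.025, 1.0, -0.001], [0.001, -0.001, -1.0]]
wrist_force: [-2.7, -2.2, -8.5]
width: 0.0126
gripper_force: 68.2
```

Emit:
send_rows:
  plan:
    - [0,0.08,0,0,0,0,0]

```text
time_s: 10.45
ee_pos: [0.4595, 0.3644, 0.1334]
eef_rot: [[-1.0, -0.025, -0.001], [-0.025, 1.0, -0.001], [0.001, -0.001, -1.0]]
wrist_force: [-3.5, -2.9, -8.4]
width: 0.0127
gripper_force: 68.2
```

Emit:
send_rows:
  plan:
    - [0,0.08,0,0,0,0,0]

```text
time_s: 10.58
ee_pos: [0.4595, 0.3666, 0.1335]
eef_rot: [[-1.0, -0.025, -0.001], [-0.025, 1.0, -0.001], [0.001, -0.001, -1.0]]
wrist_force: [-3.2, -3.1, -6.8]
width: 0.0125
gripper_force: 68.2
```

Emit:
send_rows:
  plan:
    - [0,0.08,0,0,0,0,0]

```text
time_s: 10.7
ee_pos: [0.4595, 0.3688, 0.1336]
eef_rot: [[-1.0, -0.026, -0.001], [-0.026, 1.0, -0.0], [0.001, -0.0, -1.0]]
wrist_force: [-5.6, -3.1, -7.1]
width: 0.0127
gripper_force: 68.2
```

Emit:
send_rows:
  plan:
    - [0,0.08,0,0,0,0,0]

```text
time_s: 10.82
ee_pos: [0.4595, 0.3708, 0.1336]
eef_rot: [[-1.0, -0.026, -0.001], [-0.026, 1.0, -0.0], [0.001, -0.0, -1.0]]
wrist_force: [-4.5, -2.9, -7.7]
width: 0.0127
gripper_force: 68.2
```

Emit:
send_rows:
  plan:
    - [0,0.08,0,0,0,0,0]

```text
time_s: 10.95
ee_pos: [0.4594, 0.3728, 0.1335]
eef_rot: [[-1.0, -0.026, -0.001], [-0.026, 1.0, -0.0], [0.001, -0.0, -1.0]]
wrist_force: [-4.7, -2.2, -7.3]
width: 0.0126
gripper_force: 68.2
```

Emit:
send_rows:
  plan:
    - [-0.02,0.06,0,0,0,0,0]

```text
time_s: 11.08
ee_pos: [0.4594, 0.3736, 0.1335]
eef_rot: [[-1.0, -0.025, -0.001], [-0.025, 1.0, -0.002], [0.001, -0.002, -1.0]]
wrist_force: [-2.9, -5.1, -8.3]
width: 0.013
gripper_force: 68.2
```

Emit:
send_rows:
  plan:
    - [-0.002,0.06,0,0,0,0,0]

```text
time_s: 11.2
ee_pos: [0.4594, 0.3745, 0.1333]
eef_rot: [[-1.0, -0.025, -0.001], [-0.025, 1.0, -0.003], [0.001, -0.003, -1.0]]
wrist_force: [-4.9, -4.9, -7.4]
width: 0.0125
gripper_force: 68.3
```

Emit:
send_rows:
  plan:
    - [-0.002,0.06,0,0,0,0,0]

```text
time_s: 11.32
ee_pos: [0.4594, 0.3756, 0.1331]
eef_rot: [[-1.0, -0.025, -0.001], [-0.025, 1.0, -0.003], [0.001, -0.003, -1.0]]
wrist_force: [-3.4, -4.6, -7.4]
width: 0.0125
gripper_force: 68.3
```

Emit:
send_rows:
  plan:
    - [-0.002,0.06,0,0,0,0,0]

```text
time_s: 11.45
ee_pos: [0.4593, 0.3767, 0.133]
eef_rot: [[-1.0, -0.025, -0.001], [-0.025, 1.0, -0.004], [0.001, -0.004, -1.0]]
wrist_force: [-3.3, -6.7, -7.4]
width: 0.013
gripper_force: 68.3
```

Emit:
send_rows:
  plan:
    - [-0.01,0.06,0.01,0,0,0,0]
    - [-0.01,0.06,0,0,0,0,0]
    - [-0.004,0.06,0,0,0,0,0]

```text
time_s: 11.82
ee_pos: [0.4593, 0.3803, 0.1331]
eef_rot: [[-1.0, -0.024, -0.001], [-0.024, 1.0, -0.005], [0.001, -0.005, -1.0]]
wrist_force: [-3.5, -6.4, -7.6]
width: 0.0127
gripper_force: 68.3
```

Emit:
send_rows:
  plan:
    - [-0.004,0.06,0.01,0,0,0,0]
    - [-0.004,0.06,0,0,0,0,0]

```text
time_s: 12.08
ee_pos: [0.4592, 0.3827, 0.1331]
eef_rot: [[-1.0, -0.024, -0.001], [-0.024, 1.0, -0.006], [0.001, -0.006, -1.0]]
wrist_force: [-2.4, -7.8, -7.4]
width: 0.013
gripper_force: 68.3
```

Emit:
send_rows:
  plan:
    - [0,0,0,0,0,0,0]
    - [0,0,0,0,0,0,0]

```text
time_s: 12.32
ee_pos: [0.4592, 0.3829, 0.1332]
eef_rot: [[-1.0, -0.024, -0.001], [-0.024, 1.0, -0.006], [0.001, -0.006, -1.0]]
wrist_force: [-3.5, -6.9, -8.6]
width: 0.0133
gripper_force: 68.3
```

Emit:
send_rows:
  plan:
    - [-0.006,0.06,0.01,0,0,0,0]
    - [-0.006,0.06,0,0,0,0,0]
    - [-0.006,0.06,0,0,0,0,0]
    - [-0.004,0.04,0,0,0,0,0]
    - [0,0,0,0,0,0,0]
    - [0,0,0,0,0,0,0]

```text
time_s: 13.08
ee_pos: [0.4591, 0.3871, 0.1331]
eef_rot: [[-1.0, -0.023, -0.001], [-0.023, 1.0, -0.008], [0.001, -0.008, -1.0]]
wrist_force: [-3.2, -9.0, -8.0]
width: 0.0129
gripper_force: 68.3
```

Run:
```python
from h import *
import time
F=[]
for i in range(4):
    snapshot('wrist'); F.append(sense()['wrist_force'])
print(np.mean(F,0),np.std(F,0),sense()['ee_pos'])
```

```text
[-2.40122886 -8.49089263 -8.05710807] [0.27208743 0.33081821 0.40603183] [0.45915398 0.38714032 0.13311409]
```

Emit:
send_rows:
  plan:
    - [0,0.045,0,0,0,0,0]
    - [0,0,0,0,0,0,0]
    - [0,0,-0.08,0,0,0,0]
    - [0,0,-0.08,0,0,0,0]
    - [0,0,0,0,0,0,0]

```text
time_s: 13.9
ee_pos: [0.4591, 0.3881, 0.1291]
eef_rot: [[-1.0, -0.023, -0.001], [-0.023, 1.0, -0.008], [0.001, -0.008, -1.0]]
wrist_force: [-2.2, -9.9, -7.0]
width: 0.013
gripper_force: 68.4
```

Emit:
send_rows:
  plan:
    - [0,0,-0.05,0,0,0,0]
    - [0,0,0,0,0,0,0]

```text
time_s: 14.15
ee_pos: [0.4591, 0.3882, 0.1285]
eef_rot: [[-1.0, -0.023, -0.001], [-0.023, 1.0, -0.009], [0.001, -0.009, -1.0]]
wrist_force: [-3.1, -9.4, -3.7]
width: 0.0127
gripper_force: 68.9
```

Emit:
send_rows:
  plan:
    - [0,0,-0.05,0,0,0,0]
    - [0,0,0,0,0,0,0]

```text
time_s: 14.4
ee_pos: [0.4592, 0.3881, 0.128]
eef_rot: [[-1.0, -0.023, -0.001], [-0.023, 1.0, -0.009], [0.001, -0.009, -1.0]]
wrist_force: [-4.6, -11.4, 0.2]
width: 0.0127
gripper_force: 69.3
```

The tooth is resting on a ridge, so I'll ease the carriage back until it drops in.

Emit:
send_rows:
  plan:
    - [0,-0.04,0,0,0,0,0]
    - [0,-0.04,0,0,0,0,0]

```text
time_s: 14.65
ee_pos: [0.4592, 0.388, 0.1283]
eef_rot: [[-1.0, -0.024, 0.0], [-0.024, 1.0, -0.005], [-0.0, -0.005, -1.0]]
wrist_force: [-4.0, -7.8, -3.8]
width: 0.0125
gripper_force: 68.9
```

Emit:
send_rows:
  plan:
    - [0,-0.04,0,0,0,0,0]
    - [0,0,0,0,0,0,0]

```text
time_s: 14.9
ee_pos: [0.4591, 0.3869, 0.1276]
eef_rot: [[-1.0, -0.024, 0.0], [-0.024, 1.0, -0.005], [0.0, -0.005, -1.0]]
wrist_force: [-3.2, -6.8, -5.9]
width: 0.0126
gripper_force: 68.5
```

Emit:
send_rows:
  plan:
    - [0,-0.04,0,0,0,0,0]
    - [0,0,0,0,0,0,0]

```text
time_s: 15.15
ee_pos: [0.4592, 0.3861, 0.1275]
eef_rot: [[-1.0, -0.024, 0.0], [-0.024, 1.0, -0.005], [0.0, -0.005, -1.0]]
wrist_force: [-2.9, -7.1, -5.9]
width: 0.0129
gripper_force: 68.5
```

Emit:
send_rows:
  plan:
    - [0,0,-0.06,0,0,0,0]
    - [0,0,0,0,0,0,0]

```text
time_s: 15.4
ee_pos: [0.4592, 0.386, 0.126]
eef_rot: [[-1.0, -0.024, 0.0], [-0.024, 1.0, -0.005], [0.0, -0.005, -1.0]]
wrist_force: [-2.4, -6.9, -5.6]
width: 0.0127
gripper_force: 68.5
```

Emit:
send_rows:
  plan:
    - [0,0,-0.04,0,0,0,0]
    - [0,0,0,0,0,0,0]

```text
time_s: 15.65
ee_pos: [0.4592, 0.386, 0.125]
eef_rot: [[-1.0, -0.024, 0.0], [-0.024, 1.0, -0.005], [0.0, -0.005, -1.0]]
wrist_force: [-2.7, -6.9, -5.6]
width: 0.0126
gripper_force: 68.6
```

Clear of the ridge. I'll lower the bar the last 3 mm.

Emit:
send_rows:
  plan:
    - [0,0,-0.05,0,0,0,0]
    - [0,0,-0.03,0,0,0,0]
    - [0,0,0,0,0,0,0]

```text
time_s: 16.02
ee_pos: [0.4592, 0.386, 0.1231]
eef_rot: [[-1.0, -0.024, 0.0], [-0.024, 1.0, -0.005], [0.0, -0.005, -1.0]]
wrist_force: [-3.2, -6.4, -5.7]
width: 0.0128
gripper_force: 68.6
```

Emit:
send_rows:
  plan:
    - [0,0,-0.04,0,0,0,0]
    - [0,0,0,0,0,0,0]

```text
time_s: 16.27
ee_pos: [0.4592, 0.386, 0.1222]
eef_rot: [[-1.0, -0.024, 0.0], [-0.024, 1.0, -0.005], [0.0, -0.005, -1.0]]
wrist_force: [-3.6, -7.7, -5.4]
width: 0.0127
gripper_force: 68.7
```

Emit:
send_rows:
  plan:
    - [0,0,0,0,0,0,1]
    - [0,0,0,0,0,0,1]
    - [0,0,0,0,0,0,1]
    - [0,0,0,0,0,0,1]
    - [0,0,0,0,0,0,1]
    - [0,0,0,0,0,0,1]

```text
time_s: 17.02
ee_pos: [0.4582, 0.3888, 0.1225]
eef_rot: [[-1.0, -0.025, 0.0], [-0.025, 1.0, 0.0], [-0.0, 0.0, -1.0]]
wrist_force: [0.4, 0.5, 0.4]
width: 0.0852
gripper_force: 0.0
```

Emit:
send_rows:
  plan:
    - [0,0,0.4,0,0,0,1]
    - [0,0,0.8,0,0,0,1]
    - [0,0,1,0,0,0,1]
    - [0,0,1,0,0,0,1]
    - [0,0,1,0,0,0,1]
    - [0,0,0.8,0,0,0,1]
    - [0,0,0.4,0,0,0,1]
    - [0,0,0,0,0,0,1]

```text
time_s: 18.02
ee_pos: [0.4584, 0.3891, 0.2584]
eef_rot: [[-1.0, -0.025, 0.001], [-0.025, 1.0, 0.001], [-0.001, 0.001, -1.0]]
wrist_force: [0.4, 0.5, 0.4]
width: 0.0856
gripper_force: 0.0
```

Run:
```python
from h import *
print(sense()['wrist_force'],sense()['width'])
take('wrist','w3');take('side','d3')
a=cv2.imread('pics/w3.png')[100:300,240:640]
b=cv2.imread('pics/d3.png')[175:275,230:430]
cv2.imwrite('pics/e.png',np.vstack([cv2.resize(a,(600,300)),cv2.resize(b,(600,300),interpolation=cv2.INTER_CUBIC)]))
```

```text
[0.43182227 0.52296209 0.44245958] 0.08556557233970317
```

View pics/e.png

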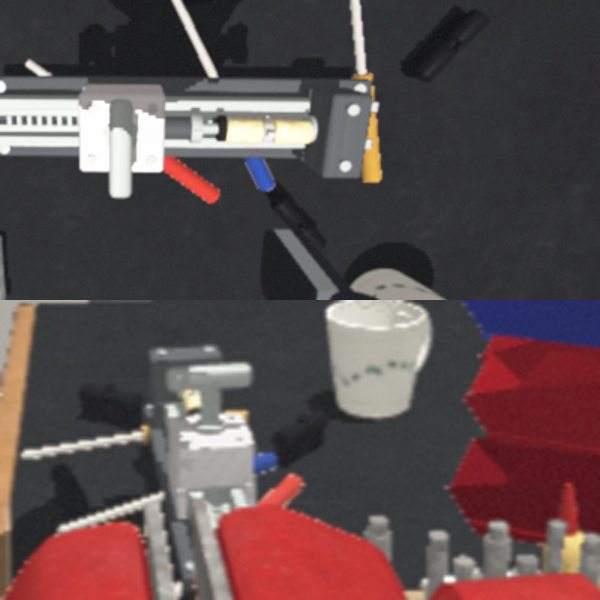

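The brass cylinder sits straight between the compressed pad and the anvil disc, at e.png (220–315,130). The bar is down and the gripper is clear of everything.

```bash
python3 -c "
from cell import *
print(job_done())"
```

```text
the job is handed in; nothing more can be done
None
```

The brass cylinder is clamped against the anvil, with the bar lowered to its starting height in a notch and the pad pressed in an estimated 11–13 mm of its 20 mm; the job is handed in at about 18 s, and no verdict came back.

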